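Press a cast disc out of its mould ring

ROBOT

A 6-joint arm with a two-finger parallel gripper is mounted at the origin on a cart in front of the work surface, level with it; the furniture and walls round the work are solid. World frame = base frame: x ahead of the robot, y to its left, z up, the work surface at z = 0. Lengths are in m, angles in rad, forces in N, time in s.
With the tool pointing down it reaches from about 0.35 to 0.775 m from the base axis. Payload 5.5 kg.
Tool frame: the origin (TCP) lies midway between the tips of the shut fingers; the grasp point (between the pads) lies 19 mm behind it (env.hold_point_z is the distance from the TCP to the grasp point, in m); z points along the fingers, y is the line along which they close (so a half turn about z gives the same grasp; the last joint's range is limited). The gripper opens to 85 mm and grips with 20 to 120 N. Pads are 22 mm wide; open, the fingers measure 114 mm over their backs; the gripper's body (76 mm by 85 mm) begins 54 mm behind the grasp point. The pads swing forward as they close: fully open they stand 13 mm farther back than shut.
Start: joints at [-1.366, 0.313, 0.046, 1.304, 0, 1.431], TCP at [0.194, -0.541, 0.231] pointing down, gripper open.
Joint ranges: [-2.76, 2.76], [-0.86, 1.69], [-1.03, 1.26], [-2.2, 2.34], [-1.47, 1.5], [-3.14, 3.14]. Speed limits (rad/s): [2.57, 2.57, 3.14, 3.14, 3.14, 3.14].

INTERFACE

Orientations are given as a unit quaternion [w, x, y, z].
In Python, from workcell import env, read_camera gives the robot as it stands. The module is installed in compiled form; this text tells all that it offers.
- The arm moves only by the tool carry_out, never from a script. Its argument "moves" is a list of rows, each an object of numbers: "tx", "ty", "tz": the shift along the world's x, y, z in cm; "wx", "wy", "wz": the turn, a rotation vector about the world's x, y, z in rad; "claw": the closure, from -1 (fully open) to 1 (shut). A call has 1 to 8 rows; each row shifts and turns the commanded pose from where the row before left it; what a row does not reach is not made up. A row lasts 1/8 s, in which the tool goes at most 62.5 mm and 10.7 degrees, less where a joint would pass 70% of its speed; a pose out of reach is approached as far as the arm can. A call is refused whole if a number of a shift passes 6.25 or a number of a turn 0.188, either way. A call with a gripper value outside its range is refused whole. The fingers move at their own pace and stop on an object; "newtons" is the grip in N (left out, the last holds). Time passes only in rows, so rows that do not move let the fingers close. It gives the time, the measured TCP pose, the force, the opening and the grip force at its end, in the units of the state.
- env.get_state(): the state, without advancing time (a new reading comes with each control period).
- read_camera(name): name is "scene" or "top" or "wrist"; returns a dict with "image" (420x560x3 uint8, blue, green, red), "z_map" (420x560 float32, m along the optical axis (not along the pixel's ray), 0 where there is no reading), "fx", "fy", "cx", "cy" (pixels), "camera_from_world" (4x4, takes a point from world to camera coordinates); the wrist camera has in their place "hand_eye" (4x4, takes a point from camera to tool coordinates, whose origin is the TCP and whose axes are the flange's). Camera axes: x right, y down, z forward; pixel columns grow to the right and rows downward; lengths in m; the calibration is good to about 2 mm. A picture is of the moment at which its call begins: read the wrist's pose just before it.
- env.hand_in(): hands the job in; it is judged then, once.
The state is a dict: "clock": time; "joint_pos": joint angles; "qvel": joint speeds; "tau": joint torques, N m; "tcp_pos": TCP position; "orientation": TCP orientation; "wrist_force": force on the tool from outside, world axes, zero at the start; "ft_torque": the same for the moment, N m; "finger_gap": finger opening in m; "grip_force": force on a finger pad.
Only numpy, scipy, OpenCV 4.12 (cv2) and the standard library are available. Lean on these libraries where they do the work, as an engineer would, in place of code of your own. Each camera call takes 0.05 s, during which the arm holds its last target. There are 200 camera calls.

TASK

Demould the cast disc: slide the mould ring along the bed of the press until it is fully home in the V stop, then push the lever's paddle all the way down so that the ram lifts the loose base, with the disc on it, up out of the ring. Take the raised disc from above and stand it, base down, in the tray, setting it down rather than dropping it. Keep the disc level throughout, leave the ring home in the stop, and do not disturb the brush, the rock or the cup.

Things in the scene. Friction and masses are not known exactly. Their poses are not given: they have to be found in the camera images.
- press: Fixed demoulding press. Origin on the worktop under the ram axis; x along the bed to the V stop, y sideways to the lever. Level bed 225x116 mm, top 100 mm up, x -165 to +60 mm. Rails 15 mm high leave a channel 95 mm wide; 20 mm cheeks form the V stop that halts the ring centred over the ram. Ram: flat head 36 mm across, 5 mm below the bed top in a 44 mm hole at x = y = 0. Base plate 225x150 mm.
- seat (a point): Point on the bed top on the ram axis: where the centre of the ring's underside lies when the ring is home. Axes as the press's.
- lever (a joint): Angle of the rocker lever: 0 = paddle up, ram down; 0.56 rad = paddle fully down at its end stop, ram raised 39 mm (34 mm above the bed top). Pivot along the press's x at y = +70 mm, 70 mm above the worktop. Stiff: it stays where it is left; pushing it down takes about 5 to 12 N at the paddle.
- paddle (a point): Centre of the top face of the lever's grey plastic paddle (56 mm along the press's x, 44 mm along the lever, 10 mm thick), about 185 mm from the ram axis on the press's +y side. About 114 mm above the worktop when up, 47 mm when fully down; moves with the lever, its face tilting 0.28 rad either way of level.
- ring: Loose plain aluminium mould ring, 90 mm outside, 65 mm bore, 36 mm high, about 0.4 kg (7 N or so slides it), standing in the bed's channel short of the V stop (its centre 50 to 75 mm before home at the start). Origin at the centre of its underside, z up. A lip inside its foot, 4 mm thick with a 49 mm opening, carries the loose base.
- disc: The loose steel base (60 mm across, 6 mm thick) with the grey cast disc (60 mm across, 22 mm thick) stuck on it: one piece 60 mm across and 28 mm high, about 0.22 kg. Origin at the centre of the base's underside, z up. At the start it lies in the ring on the lip, its top 4 mm below the ring's rim; with the ram fully up its top stands about 26 mm above the rim.
- tray: Fixed shallow open steel tray, 140x140 mm outside, walls 3 mm thick and 11 mm high, floor 3 mm thick. Origin at the centre of its underside.
- scrub_brush: Bystander: small wooden brush, 34x105x24 mm, lying on the worktop near the robot. Origin at the centre of its underside, long axis y.
- rock_1: Bystander: grey rock, 38x49x26 mm, behind the work. Origin at the centre of its underside.
- white_cup: Bystander: small white cup, 77 mm across, 46 mm high, behind the work at the right. Origin at the centre of its underside.
Things that resemble listed ones, but are neither listed nor needed, are in the scene too. Several things have the shape of the tray; the one meant has the colours described above.

How it is judged:
By the outcome, as a careful person would: the job done as asked, in the order asked, and still so for the second after the job is handed in, with the robot touching nothing.
It also fails if it takes over 72 s, if anything falls off the work surface, if the arm or the gripper's body presses on something with over 40 N, if the wrist force passes 120 N, or if a joint passes its speed limit or range.

## Working session

There is one attempt and no reset: what is moved stays moved. The work goes in short steps, Python scripts to look and compute and a tool call to move; the robot and the scene stay as the last step left them, time stands still between calls to the robot, and variables do not carry over. Pictures are saved under pics/ and viewed, at most 10 in all, crops included, and the job is handed in when it is done.

Besides the shell and the picture viewer there is one more tool, called after "Call:" as name(argument=value, ...) on one line, values as JSON. carry_out: Moves the arm, as the interface text tells. Its arguments: {"type":"object","properties":{"moves":{"type":"array","items":{"type":"object","properties":{"tx":{"type":"number"},"ty":{"type":"number"},"tz":{"type":"number"},"wx":{"type":"number"},"wy":{"type":"number"},"wz":{"type":"number"},"claw":{"type":"number"}}}},"newtons":{"type":"number"}},"required":["moves"]}

```bash
mkdir -p pics
cat > h.py <<'E'
import numpy as np, cv2
from workcell import env, read_camera
def pts(c):
    z=c["z_map"]; v,u=np.mgrid[:z.shape[0],:z.shape[1]]
    P=np.stack([(u-c["cx"])/c["fx"]*z,(v-c["cy"])/c["fy"]*z,z,np.ones_like(z)],-1)
    W=P@np.linalg.inv(c["camera_from_world"]).T
    W=W[...,:3].copy(); W[z==0]=np.nan
    return W
E
python3 - <<'E'
from h import *
for n in("scene","top"):
    c=read_camera(n); cv2.imwrite(f"pics/{n}1.png",c["image"]); np.savez(f"{n}1.npz",**c)
    T=np.linalg.inv(c["camera_from_world"]);print(n,T[:3,3].round(3),T[:3,2].round(3),c["fx"])
print(env.get_state())
E
```

```text
scene [-0.316  0.849  1.033] [ 0.575 -0.566 -0.59 ] 542.5163240395834
top [ 0.371 -0.041  1.073] [ 0.217  0.029 -0.976] 404.2385263328558
{'clock': 0.1, 'joint_pos': array([-1.36561232e+00,  3.13902836e-01,  4.50889120e-02,  1.30361738e+00,
       -1.71461243e-06,  1.43119684e+00]), 'qvel': array([ 1.70650092e-03, -1.71720910e-03,  3.46505453e-03, -7.64919395e-05,
        1.76864745e-03,  2.83096404e-04]), 'tau': array([ 1.93655338e-03, -4.81724167e+01,  2.99244171e+01,  1.27222133e-02,
       -2.48104143e-04,  4.37679248e-06]), 'tcp_pos': array([ 0.1942411 , -0.54070463,  0.23050933]), 'orientation': array([-8.17018830e-04,  9.85176978e-01,  1.71539076e-01, -2.76592717e-05]), 'wrist_force': array([-0.2358832 ,  0.00689829, -0.09006392]), 'ft_torque': array([ 0.02412066,  0.02392653, -0.03324428]), 'grip_force': 0.0, 'finger_gap': 0.08562489396097431}
```

View pics/top1.png

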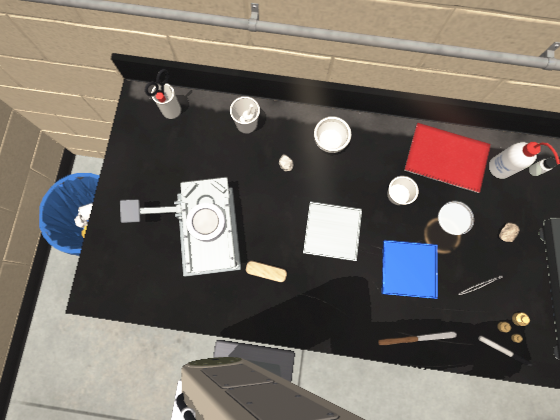

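View pics/scene1.png

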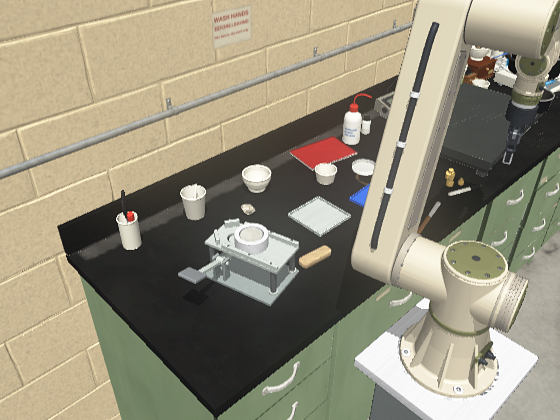

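Top view: the press is at (208,225) with the ring at (207,222) and the paddle at (130,211). The tray could be the pale grey one at (332,231), the blue one at (410,269) or the red one at (448,158). By the description (steel) I choose the grey one. The brush is at (266,271), the rock at (286,162) and the small white cup at (403,190).

Run:
```python
from h import *
c=dict(np.load("top1.npz")); W=pts(c); im=c["image"]
def q(u,v): return W[v,u].round(3)
for n,(u,v) in dict(paddle=(130,211),ring_c=(207,222),tray=(332,231),tray_corner=(306,252),rock=(286,162),cup=(403,190),brush=(266,271),table=(320,290)).items(): print(n,q(u,v),im[v,u])
Z=W[...,2]
def box(mask,name):
    n,l,s,ce=cv2.connectedComponentsWithStats(mask.astype(np.uint8))
    for i in range(1,n):
        if s[i,4]>40:
            P=W[l==i]; r=cv2.minAreaRect(P[:,:2].astype(np.float32)*1000)
            print(name,ce[i].round(),s[i,4],np.round(r[0],1),np.round(r[1],1),round(r[2],1),"z",np.nanmedian(P[:,2]).round(4))
roi=np.zeros(Z.shape,bool); roi[165:290,110:250]=1
for lo,hi in((.13,.15),(.125,.129),(.108,.122),(.094,.104)): box(roi&(Z>lo)&(Z<hi),(lo,hi))
roi=np.zeros(Z.shape,bool); roi[195:265,298:368]=1
box(roi&(im.min(-1)>110),"tray")
crop=np.hstack([cv2.resize(im[165:285,110:250],(560,480),interpolation=2),])
cv2.imwrite("pics/c1.png",cv2.resize(im[165:285,110:370],(800,369),interpolation=cv2.INTER_CUBIC))
```

```text
paddle [0.533 0.329 0.113] [180 178 180]
ring_c [0.53  0.135 0.134] [238 245 248]
tray [ 0.576 -0.176  0.008] [246 249 249]
tray_corner [ 0.511 -0.114  0.008] [192 199 198]
rock [ 0.744 -0.028  0.027] [223 236 244]
cup [ 0.718 -0.356  0.007] [255 255 255]
brush [ 0.445 -0.018  0.025] [177 225 246]
table [ 0.418 -0.164  0.001] [25 26 27]
(0.13, 0.15) [205. 221.] 1040 [531.1 140.9] [88.1 88. ] 10.0 z 0.1352
(0.108, 0.122) [217. 186.] 55 [625.7 129.9] [41.8 10.1] 59.7 z 0.1201
(0.108, 0.122) [189. 190.] 68 [606.8 197.5] [11.  41.9] 60.1 z 0.1192
(0.108, 0.122) [229. 232.] 307 [518.4  82.6] [167.4  10.5] 15.4 z 0.116
(0.108, 0.122) [129. 211.] 402 [533.7 330.3] [55.2 42.6] 14.1 z 0.115
(0.108, 0.122) [185. 238.] 317 [490.8 183.6] [168.3  11. ] 15.5 z 0.116
(0.094, 0.104) [205. 193.] 836 [591.7 157.2] [101.8 116. ] 15.3 z 0.101
(0.094, 0.104) [205. 200.] 64 [591.2 155.6] [16.4 33.2] 8.2 z 0.0965
(0.094, 0.104) [146. 210.] 76 [543.4 294.7] [13.6 35.2] 13.0 z 0.098
(0.094, 0.104) [209. 253.] 1218 [471.5 124.2] [100.9 100. ] 16.1 z 0.1011
tray [332. 231.] 2813 [ 577.4 -176.5] [115.7 165.1] 75.2 z 0.0045
```

View pics/c1.png

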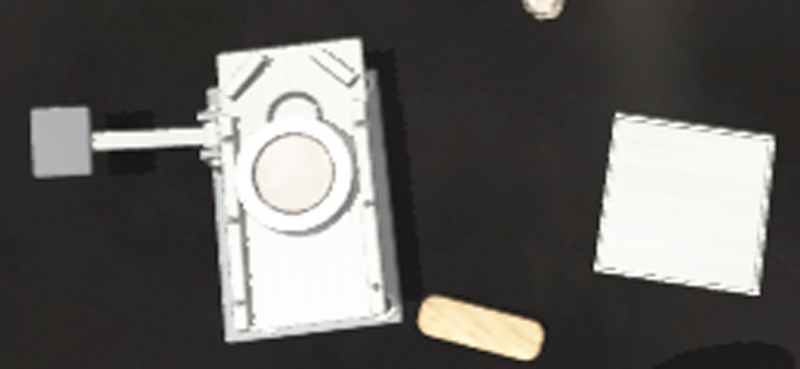

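The crop confirms the grey steel tray. It also shows the ring in the channel short of the V cheeks and the paddle at left. From this the seat is about (0.582, 0.1545), the press yaw is 0.269 rad and the ring is about 53 mm short of home.

Call:
carry_out(moves=[{"tx": 2.6, "ty": 3.0, "tz": 0.2, "wz": 0.187, "claw": 1}, {"tx": 2.6, "ty": 3.0, "tz": 0.2, "wz": 0.187, "claw": 1}, {"tx": 2.6, "ty": 3.0, "tz": 0.2, "wz": 0.187, "claw": 1}, {"tx": 2.6, "ty": 3.0, "wz": 0.187, "claw": 1}, {"tx": 2.6, "ty": 3.0, "wz": 0.187, "claw": 1}, {"tx": 2.6, "ty": 3.0, "wz": 0.187, "claw": 1}, {"tx": 2.6, "ty": 3.0, "wz": 0.187, "claw": 1}, {"tx": 2.6, "ty": 3.0, "wz": 0.187, "claw": 1}])

```text
invalid input at $.moves[0]: expected keys tx, ty, tz, wx, wy, wz, claw
```

Call:
carry_out(moves=[{"tx": 0.7, "ty": 5.3}, {"tx": 0.7, "ty": 5.3}, {"tx": 0.7, "ty": 5.3}, {"tx": 0.7, "ty": 5.3}, {"tx": 0.7, "ty": 5.3}, {"tx": 0.7, "ty": 5.3}, {"tx": 0.7, "ty": 5.2}, {"tx": 0.7, "ty": 5.2}])

```text
invalid input at $.moves[0]: expected keys tx, ty, tz, wx, wy, wz, claw
```

All keys are required.

Call:
carry_out(moves=[{"tx": 2.6, "ty": 3.0, "tz": 0.2, "wx": 0, "wy": 0, "wz": 0.187, "claw": 1}, {"tx": 2.6, "ty": 3.0, "tz": 0.2, "wx": 0, "wy": 0, "wz": 0.187, "claw": 1}, {"tx": 2.6, "ty": 3.0, "tz": 0.2, "wx": 0, "wy": 0, "wz": 0.187, "claw": 1}, {"tx": 2.6, "ty": 3.0, "tz": 0, "wx": 0, "wy": 0, "wz": 0.187, "claw": 1}, {"tx": 2.6, "ty": 3.0, "tz": 0, "wx": 0, "wy": 0, "wz": 0.187, "claw": 1}, {"tx": 2.6, "ty": 3.0, "tz": 0, "wx": 0, "wy": 0, "wz": 0.187, "claw": 1}, {"tx": 2.6, "ty": 3.0, "tz": 0, "wx": 0, "wy": 0, "wz": 0.187, "claw": 1}, {"tx": 2.6, "ty": 3.0, "tz": 0, "wx": 0, "wy": 0, "wz": 0.187, "claw": 1}])

```text
clock: 1.1
tcp_pos: [0.4029, -0.3, 0.237]
orientation: [-0.0, 0.603, 0.798, 0.0]
wrist_force: [-0.1, 0.1, -0.4]
finger_gap: 0.0001
grip_force: 0.0
```

Call:
carry_out(moves=[{"tx": 0.7, "ty": 5.3, "tz": 0, "wx": 0, "wy": 0, "wz": 0, "claw": 1}, {"tx": 0.7, "ty": 5.3, "tz": 0, "wx": 0, "wy": 0, "wz": 0, "claw": 1}, {"tx": 0.7, "ty": 5.3, "tz": 0, "wx": 0, "wy": 0, "wz": 0, "claw": 1}, {"tx": 0.7, "ty": 5.3, "tz": 0, "wx": 0, "wy": 0, "wz": 0, "claw": 1}, {"tx": 0.7, "ty": 5.3, "tz": 0, "wx": 0, "wy": 0, "wz": 0, "claw": 1}, {"tx": 0.7, "ty": 5.3, "tz": 0, "wx": 0, "wy": 0, "wz": 0, "claw": 1}, {"tx": 0.7, "ty": 5.2, "tz": 0, "wx": 0, "wy": 0, "wz": 0, "claw": 1}, {"tx": 0.7, "ty": 5.2, "tz": 0, "wx": 0, "wy": 0, "wz": 0, "claw": 1}])

```text
clock: 2.1
tcp_pos: [0.4581, 0.1226, 0.2371]
orientation: [0.0, 0.605, 0.796, -0.0]
wrist_force: [1.0, 0.1, -0.9]
finger_gap: 0.0003
grip_force: 0.0
```

Call:
carry_out(moves=[{"tx": 0, "ty": -0.15, "tz": -3, "wx": 0, "wy": 0, "wz": 0, "claw": 1}, {"tx": 0, "ty": 0, "tz": -4, "wx": 0, "wy": 0, "wz": 0, "claw": 1}, {"tx": 0, "ty": 0, "tz": -3, "wx": 0, "wy": 0, "wz": 0, "claw": 1}, {"tx": 0, "ty": 0, "tz": -2, "wx": 0, "wy": 0, "wz": 0, "claw": 1}, {"tx": 0, "ty": 0, "tz": -0.8, "wx": 0, "wy": 0, "wz": 0, "claw": 1}, {"tx": 0.96, "ty": 0.27, "tz": 0, "wx": 0, "wy": 0, "wz": 0, "claw": 1}, {"tx": 0.48, "ty": 0.13, "tz": 0, "wx": 0, "wy": 0, "wz": 0, "claw": 1}, {"tx": 0.48, "ty": 0.13, "tz": 0, "wx": 0, "wy": 0, "wz": 0, "claw": 1}])

```text
clock: 3.1
tcp_pos: [0.4774, 0.1244, 0.1101]
orientation: [-0.0, 0.606, 0.796, -0.001]
wrist_force: [-8.3, -2.4, 6.0]
finger_gap: -0.0001
grip_force: 3.9
```

Call:
carry_out(moves=[{"tx": 0.48, "ty": 0.13, "tz": 0, "wx": 0, "wy": 0, "wz": 0, "claw": 1}, {"tx": 0.48, "ty": 0.13, "tz": 0, "wx": 0, "wy": 0, "wz": 0, "claw": 1}, {"tx": 0.48, "ty": 0.13, "tz": 0, "wx": 0, "wy": 0, "wz": 0, "claw": 1}, {"tx": 0.48, "ty": 0.13, "tz": 0, "wx": 0, "wy": 0, "wz": 0, "claw": 1}])

```text
clock: 3.6
tcp_pos: [0.495, 0.1295, 0.1098]
orientation: [-0.001, 0.606, 0.796, -0.001]
wrist_force: [-7.1, -1.8, 6.1]
finger_gap: 0.0
grip_force: 3.8
```

Call:
carry_out(moves=[{"tx": 0.48, "ty": 0.14, "tz": 0, "wx": 0, "wy": 0, "wz": 0, "claw": 1}, {"tx": 0.48, "ty": 0.14, "tz": 0, "wx": 0, "wy": 0, "wz": 0, "claw": 1}, {"tx": 0.48, "ty": 0.14, "tz": 0, "wx": 0, "wy": 0, "wz": 0, "claw": 1}, {"tx": 0.48, "ty": 0.14, "tz": 0, "wx": 0, "wy": 0, "wz": 0, "claw": 1}, {"tx": 0.38, "ty": 0.11, "tz": 0, "wx": 0, "wy": 0, "wz": 0, "claw": 1}])

```text
clock: 4.22
tcp_pos: [0.5182, 0.1362, 0.1098]
orientation: [-0.001, 0.606, 0.796, -0.001]
wrist_force: [-7.6, -2.9, 5.5]
finger_gap: -0.0001
grip_force: 3.8
```

Call:
carry_out(moves=[{"tx": 0.1, "ty": 0.03, "tz": 0, "wx": 0, "wy": 0, "wz": 0, "claw": 1}, {"tx": 0.1, "ty": 0.03, "tz": 0, "wx": 0, "wy": 0, "wz": 0, "claw": 1}, {"tx": 0.1, "ty": 0.03, "tz": 0, "wx": 0, "wy": 0, "wz": 0, "claw": 1}])

```text
clock: 4.6
tcp_pos: [0.521, 0.137, 0.1098]
orientation: [-0.001, 0.606, 0.796, -0.001]
wrist_force: [-7.2, -1.9, 5.3]
finger_gap: -0.0
grip_force: 3.6
```

Call:
carry_out(moves=[{"tx": 0.1, "ty": 0.03, "tz": 0, "wx": 0, "wy": 0, "wz": 0, "claw": 1}, {"tx": 0.1, "ty": 0.03, "tz": 0, "wx": 0, "wy": 0, "wz": 0, "claw": 1}])

```text
clock: 4.85
tcp_pos: [0.523, 0.1376, 0.1098]
orientation: [-0.001, 0.606, 0.796, -0.001]
wrist_force: [-6.0, -1.5, 6.0]
finger_gap: 0.0001
grip_force: 3.6
```

Call:
carry_out(moves=[{"tx": 0.1, "ty": 0.03, "tz": 0, "wx": 0, "wy": 0, "wz": 0, "claw": 1}])

```text
clock: 4.97
tcp_pos: [0.524, 0.1379, 0.1098]
orientation: [-0.001, 0.606, 0.796, -0.001]
wrist_force: [-6.5, -1.8, 5.0]
finger_gap: -0.0001
grip_force: 3.6
```

Call:
carry_out(moves=[{"tx": 0.1, "ty": 0.03, "tz": 0, "wx": 0, "wy": 0, "wz": 0, "claw": 1}])

```text
clock: 5.1
tcp_pos: [0.525, 0.1382, 0.1098]
orientation: [-0.001, 0.606, 0.796, -0.001]
wrist_force: [-6.7, -1.4, 5.3]
finger_gap: -0.0002
grip_force: 3.6
```

Call:
carry_out(moves=[{"tx": 0.1, "ty": 0.03, "tz": 0, "wx": 0, "wy": 0, "wz": 0, "claw": 1}])

```text
clock: 5.22
tcp_pos: [0.5254, 0.1383, 0.1098]
orientation: [-0.001, 0.606, 0.796, -0.002]
wrist_force: [-9.3, -3.7, 7.3]
finger_gap: -0.0001
grip_force: 5.5
```

Resistance has started; I'll push on gently to confirm the stop.

Call:
carry_out(moves=[{"tx": 0.1, "ty": 0.03, "tz": 0, "wx": 0, "wy": 0, "wz": 0, "claw": 1}])

```text
clock: 5.35
tcp_pos: [0.5255, 0.1384, 0.1098]
orientation: [-0.002, 0.606, 0.796, -0.003]
wrist_force: [-13.2, -3.6, 11.1]
finger_gap: -0.0003
grip_force: 7.0
```

Call:
carry_out(moves=[{"tx": 0.05, "ty": 0.01, "tz": 0, "wx": 0, "wy": 0, "wz": 0, "claw": 1}, {"tx": 0, "ty": 0, "tz": 0, "wx": 0, "wy": 0, "wz": 0, "claw": 1}])

```text
clock: 5.6
tcp_pos: [0.5254, 0.1384, 0.1098]
orientation: [-0.002, 0.606, 0.796, -0.003]
wrist_force: [-12.6, -4.4, 10.3]
finger_gap: -0.0002
grip_force: 6.8
```

Hard stop. I'll back off, lift and check.

Call:
carry_out(moves=[{"tx": -0.5, "ty": -0.14, "tz": 0, "wx": 0, "wy": 0, "wz": 0, "claw": 1}, {"tx": -1.5, "ty": -0.42, "tz": 0, "wx": 0, "wy": 0, "wz": 0, "claw": 1}, {"tx": 0, "ty": 0, "tz": 3, "wx": 0, "wy": 0, "wz": 0, "claw": 1}, {"tx": 0, "ty": 0, "tz": 5, "wx": 0, "wy": 0, "wz": 0, "claw": 1}, {"tx": 0, "ty": 5, "tz": 4, "wx": 0, "wy": 0, "wz": 0, "claw": 1}, {"tx": 0.5, "ty": 5, "tz": 0, "wx": 0, "wy": 0, "wz": 0, "claw": 1}, {"tx": 1, "ty": 5, "tz": 0, "wx": 0, "wy": 0, "wz": 0, "claw": 1}, {"tx": 1, "ty": 5, "tz": 0, "wx": 0, "wy": 0, "wz": 0, "claw": 1}])

```text
clock: 6.6
tcp_pos: [0.5351, 0.3345, 0.2292]
orientation: [0.001, 0.606, 0.796, 0.001]
wrist_force: [1.8, -0.1, 0.4]
finger_gap: -0.0004
grip_force: 0.0
```

```bash
cat > look.py <<'E'
from h import *
import sys
c=read_camera("top"); W=pts(c); Z=W[...,2]
cv2.imwrite(f"pics/{sys.argv[1]}.png",cv2.resize(c["image"][150:300,100:380],(800,429),interpolation=cv2.INTER_CUBIC))
roi=np.zeros(Z.shape,bool); roi[165:290,110:250]=1
for lo,hi in((.13,.145),(.145,.172),(.108,.122)):
    n,l,s,ce=cv2.connectedComponentsWithStats((roi&(Z>lo)&(Z<hi)).astype(np.uint8))
    for i in range(1,n):
        if s[i,4]>40:
            P=W[l==i]; r=cv2.minAreaRect(P[:,:2].astype(np.float32)*1000)
            d=(np.array(r[0])-[582.4,154.5]); print((lo,hi),s[i,4],np.round(r[0],1),np.round(r[1],1),round(r[2],1),np.median(P[:,2]).round(4),"press",(d@[[.964,-.2656],[.2656,.964]]).round(1))
print(env.get_state()["tcp_pos"].round(4),env.get_state()["wrist_force"].round(1))
E
python3 look.py p2
```

```text
(0.13, 0.145) 1011 [580.4 154.7] [88.4 88.3] 30.1 0.1353 press [-1.9  0.8]
(0.108, 0.122) 59 [626.  129.9] [42.3  9.8] 59.7 0.1201 press [ 35.5 -35.3]
(0.108, 0.122) 45 [558.1 131. ] [23.5 79.1] 46.7 0.1156 press [-29.7 -16.2]
(0.108, 0.122) 306 [518.4  82.7] [166.8  10.5] 15.3 0.116 press [-80.7 -52.3]
(0.108, 0.122) 400 [533.1 330.9] [55.  42.7] 12.7 0.115 press [ -0.7 183.1]
(0.108, 0.122) 317 [490.6 183.6] [168.2  11. ] 15.2 0.1161 press [-80.8  52.4]
[0.5357 0.3401 0.2281] [2.  3.5 0.5]
```

View pics/p2.png

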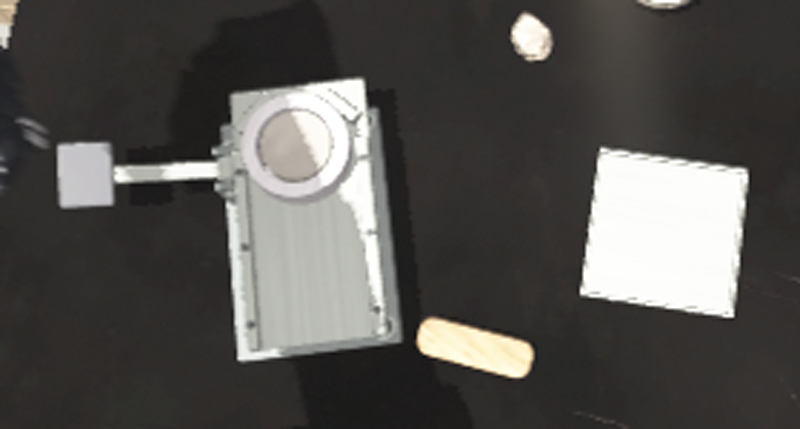

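The picture shows the ring up at the V stop (about (297,145) in the crop), the paddle at (85,175), and the brush and rock in place. The top view alone reads about 2 mm short, so I'll check with the wrist camera.

Call:
carry_out(moves=[{"tx": 0, "ty": -5, "tz": 3, "wx": 0, "wy": 0, "wz": 0, "claw": 1}, {"tx": 0, "ty": -5, "tz": 3, "wx": 0, "wy": 0, "wz": 0, "claw": 1}, {"tx": 0, "ty": -5, "tz": 0, "wx": 0, "wy": 0, "wz": 0, "claw": 1}, {"tx": 0, "ty": 0, "tz": 0, "wx": 0, "wy": 0, "wz": 0, "claw": 1}, {"tx": 0, "ty": 0, "tz": 0, "wx": 0, "wy": 0, "wz": 0, "claw": 1}])

```text
clock: 7.28
tcp_pos: [0.5345, 0.1826, 0.2885]
orientation: [0.0, 0.606, 0.796, 0.0]
wrist_force: [0.5, 0.4, -0.2]
finger_gap: -0.0001
grip_force: 0.0
```

Run:
```python
from h import *
from scipy.spatial.transform import Rotation as R
s=env.get_state(); c=read_camera("wrist"); w,x,y,z=s["orientation"]
T=np.eye(4);T[:3,:3]=R.from_quat([x,y,z,w]).as_matrix();T[:3,3]=s["tcp_pos"]
c["camera_from_world"]=np.linalg.inv(T@c["hand_eye"]); np.savez("w1.npz",**c)
print((T@c["hand_eye"]).round(3)); cv2.imwrite("pics/w1.png",c["image"])
```

```text
[[ 0.964  0.253  0.081  0.514]
 [ 0.266 -0.919 -0.292  0.258]
 [ 0.001  0.303 -0.953  0.431]
 [ 0.     0.     0.     1.   ]]
```

View pics/w1.png

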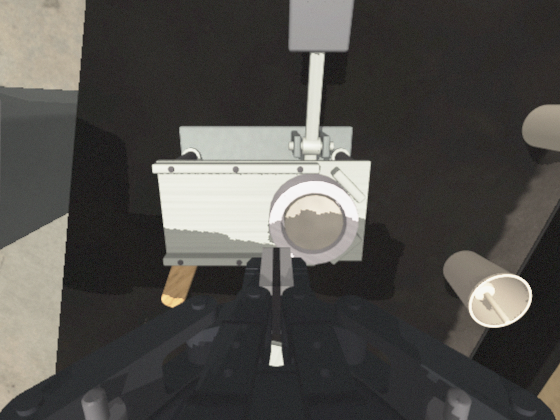

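The wrist view shows the ring at (313,220), next to the cheek at (348,186).

Run:
```python
from h import *
c=dict(np.load("w1.npz")); W=pts(c); Z=W[...,2]
A=np.array([[.9643,-.2649],[.2649,.9643]])
P=(W[...,:2]-[.5824,.1545])@A*1000
u=np.arange(560)[None];v=np.arange(420)[:,None]
roi=(v>140)&(v<275)&(u>150)&(u<380)
zz=Z[roi&(Z>.125)&(Z<.145)]; print("ztop",np.nanmedian(zz))
m=(roi&(abs(Z-np.nanmedian(zz))<.0015)&(np.hypot(P[...,0],P[...,1])<60))
q=P[m]; 
# outer boundary: max radius per angle bin about the rough centre, then circle fit
c0=np.array([0.,0.])
for _ in range(3):
    d=q-c0;a=np.arctan2(d[:,1],d[:,0]);r=np.hypot(*d.T);b=((a+np.pi)/(2*np.pi)*40).astype(int)
    e=np.array([q[b==k][np.argsort(r[b==k])[-2]] for k in range(40) if (b==k).sum()>8])
    S=np.linalg.lstsq(np.c_[2*e,np.ones(len(e))],(e**2).sum(1),rcond=None)[0];c0=S[:2]
print("ring",c0.round(2),np.sqrt(S[2]+c0@c0).round(2),len(e))
for lo,hi in((.108,.1185),(.1175,.1235)):
    n,l,s,ce=cv2.connectedComponentsWithStats((roi&(Z>lo)&(Z<hi)&(np.linalg.norm(P-c0,axis=-1)>46)).astype(np.uint8))
    for i in range(1,n):
        if s[i,4]>60: r=cv2.minAreaRect(P[l==i].astype(np.float32));print(lo,s[i,4],np.round(r[0],1),np.round(r[1],1),round(r[2],1),np.median(Z[l==i]).round(4))
```

```text
ztop 0.13245315434482907
ring [-1.89  5.89] 39.84 40
0.108 1698 [-80.5  52.3] [169.3  10.6] 0.1 0.1142
0.108 886 [-110.1  -52.4] [108.  11.] 0.1 0.1139
0.1175 281 [35.2 35.5] [ 9.2 41.9] 44.8 0.1193
0.1175 170 [ 36.6 -36.3] [41.2  9.7] 49.5 0.1193
```

Run:
```python
from h import *
A=np.array([[.9643,-.2649],[.2649,.9643]])
for f in("w1.npz",):
    c=dict(np.load(f)); W=pts(c); Z=W[...,2]
    P=(W[...,:2]-[.5824,.1545])@A*1000
    near=(np.hypot(P[...,0],P[...,1])<60)
    print(np.histogram(Z[near&(Z>.125)],bins=np.arange(.125,.142,.001)))
    for lo in(.1335,.1343,.135):
        m=(near&(Z>lo)&(Z<.14)).astype(np.uint8)
        k=max(cv2.findContours(m,cv2.RETR_EXTERNAL,cv2.CHAIN_APPROX_NONE)[0],key=cv2.contourArea)[:,0]
        e=P[k[:,1],k[:,0]]
        for _ in range(4):
            S=np.linalg.lstsq(np.c_[2*e,np.ones(len(e))],(e**2).sum(1),rcond=None)[0];c0=S[:2];R=np.sqrt(S[2]+c0@c0)
            rs=abs(np.linalg.norm(e-c0,axis=1)-R);e=e[rs<max(2*rs.std(),.6)]
        (cx,cy),r=cv2.minEnclosingCircle(e.astype(np.float32))
        print(lo,"fit",c0.round(2),R.round(2),len(e),"encl",round(cx,2),round(cy,2),round(r,2))
```

```text
(array([  45,   62,   55,   64,  152,  765, 1370,  467,  179,  797, 1297,
        391,   17,    0,    0,    0]), array([0.125, 0.126, 0.127, 0.128, 0.129, 0.13 , 0.131, 0.132, 0.133,
       0.134, 0.135, 0.136, 0.137, 0.138, 0.139, 0.14 , 0.141]))
0.1335 fit [-1.76  0.89] 43.98 194 encl -1.74 0.89 44.53
0.1343 fit [-1.69  0.9 ] 43.74 181 encl -1.68 0.9 44.31
0.135 fit [-1.32  2.42] 39.07 27 encl -0.97 1.86 39.54
```

Both cameras put the ring at press (-1.7, +0.9). It is against the +y cheek but not in the other one, so it isn't fully home. I'll nudge it along the cheek from its rear-left, with the tip above the rail.

Call:
carry_out(moves=[{"tx": -1.67, "ty": -0.1, "tz": -3, "wx": 0, "wy": 0, "wz": 0, "claw": 1}, {"tx": 0, "ty": 0, "tz": -5, "wx": 0, "wy": 0, "wz": 0, "claw": 1}, {"tx": 0, "ty": 0, "tz": -5, "wx": 0, "wy": 0, "wz": 0, "claw": 1}, {"tx": 0, "ty": 0, "tz": -3, "wx": 0, "wy": 0, "wz": 0, "claw": 1}, {"tx": 0, "ty": 0, "tz": -0.7, "wx": 0, "wy": 0, "wz": 0, "claw": 1}, {"tx": 0.26, "ty": -0.15, "tz": 0, "wx": 0, "wy": 0, "wz": 0, "claw": 1}, {"tx": 0, "ty": 0, "tz": 0, "wx": 0, "wy": 0, "wz": 0, "claw": 1}])

```text
clock: 8.2
tcp_pos: [0.5217, 0.1805, 0.123]
orientation: [0.001, 0.605, 0.796, 0.001]
wrist_force: [0.3, 0.7, 1.3]
finger_gap: 0.0002
grip_force: 0.0
```

Call:
carry_out(moves=[{"tx": 0.17, "ty": -0.1, "tz": 0, "wx": 0, "wy": 0, "wz": 0, "claw": 1}])

```text
clock: 8.32
tcp_pos: [0.5229, 0.1793, 0.1228]
orientation: [0.001, 0.605, 0.796, 0.001]
wrist_force: [-0.0, 0.2, -0.1]
finger_gap: -0.0001
grip_force: 0.0
```

Call:
carry_out(moves=[{"tx": 0.09, "ty": -0.05, "tz": 0, "wx": 0, "wy": 0, "wz": 0, "claw": 1}])

```text
clock: 8.45
tcp_pos: [0.5235, 0.1785, 0.1222]
orientation: [0.001, 0.606, 0.796, 0.001]
wrist_force: [-0.1, -0.1, -0.3]
finger_gap: 0.0
grip_force: 0.0
```

Call:
carry_out(moves=[{"tx": 0.09, "ty": -0.05, "tz": 0, "wx": 0, "wy": 0, "wz": 0, "claw": 1}])

```text
clock: 8.57
tcp_pos: [0.5239, 0.1779, 0.1217]
orientation: [0.0, 0.606, 0.796, 0.0]
wrist_force: [-0.0, 0.1, -0.4]
finger_gap: 0.0001
grip_force: 0.0
```

Call:
carry_out(moves=[{"tx": 0.09, "ty": -0.05, "tz": 0, "wx": 0, "wy": 0, "wz": 0, "claw": 1}])

```text
clock: 8.7
tcp_pos: [0.5246, 0.1774, 0.1215]
orientation: [0.0, 0.606, 0.796, 0.0]
wrist_force: [0.4, -0.7, -0.7]
finger_gap: -0.0001
grip_force: 0.0
```

Call:
carry_out(moves=[{"tx": 0.09, "ty": -0.05, "tz": 0, "wx": 0, "wy": 0, "wz": 0, "claw": 1}])

```text
clock: 8.82
tcp_pos: [0.5255, 0.1769, 0.1214]
orientation: [0.0, 0.606, 0.796, 0.0]
wrist_force: [0.1, 0.3, -0.4]
finger_gap: -0.0001
grip_force: 0.0
```

Call:
carry_out(moves=[{"tx": 0.09, "ty": -0.05, "tz": 0, "wx": 0, "wy": 0, "wz": 0, "claw": 1}])

```text
clock: 8.95
tcp_pos: [0.5262, 0.1766, 0.1213]
orientation: [-0.0, 0.605, 0.796, 0.0]
wrist_force: [-1.3, 0.9, 0.6]
finger_gap: -0.0002
grip_force: 0.9
```

Call:
carry_out(moves=[{"tx": 0.09, "ty": -0.05, "tz": 0, "wx": 0, "wy": 0, "wz": 0, "claw": 1}])

```text
clock: 9.07
tcp_pos: [0.5264, 0.1764, 0.1212]
orientation: [-0.001, 0.605, 0.796, -0.0]
wrist_force: [-4.0, 1.5, 2.2]
finger_gap: -0.0001
grip_force: 2.2
```

Contact. I'll continue.

Call:
carry_out(moves=[{"tx": 0.09, "ty": -0.05, "tz": 0, "wx": 0, "wy": 0, "wz": 0, "claw": 1}])

```text
clock: 9.2
tcp_pos: [0.5268, 0.176, 0.1211]
orientation: [-0.001, 0.605, 0.796, -0.0]
wrist_force: [-4.8, 2.4, 3.0]
finger_gap: 0.0
grip_force: 2.6
```

Call:
carry_out(moves=[{"tx": 0.09, "ty": -0.05, "tz": 0, "wx": 0, "wy": 0, "wz": 0, "claw": 1}])

```text
clock: 9.32
tcp_pos: [0.5274, 0.1756, 0.1211]
orientation: [-0.001, 0.605, 0.796, -0.0]
wrist_force: [-6.3, 3.6, 3.6]
finger_gap: 0.0002
grip_force: 3.6
```

Call:
carry_out(moves=[{"tx": 0.09, "ty": -0.05, "tz": 0, "wx": 0, "wy": 0, "wz": 0, "claw": 1}])

```text
clock: 9.45
tcp_pos: [0.5276, 0.1754, 0.1211]
orientation: [-0.002, 0.605, 0.796, -0.001]
wrist_force: [-9.1, 4.7, 3.6]
finger_gap: -0.0
grip_force: 4.7
```

Call:
carry_out(moves=[{"tx": 0.09, "ty": -0.05, "tz": 0, "wx": 0, "wy": 0, "wz": 0, "claw": 1}])

```text
clock: 9.57
tcp_pos: [0.5277, 0.1754, 0.121]
orientation: [-0.003, 0.605, 0.796, -0.001]
wrist_force: [-10.7, 6.8, 6.5]
finger_gap: -0.0
grip_force: 5.9
```

Call:
carry_out(moves=[{"tx": 0.09, "ty": -0.05, "tz": 0, "wx": 0, "wy": 0, "wz": 0, "claw": 1}, {"tx": 0, "ty": 0, "tz": 0, "wx": 0, "wy": 0, "wz": 0, "claw": 1}])

```text
clock: 9.82
tcp_pos: [0.5278, 0.1753, 0.121]
orientation: [-0.004, 0.605, 0.796, -0.001]
wrist_force: [-11.4, 7.3, 6.2]
finger_gap: -0.0002
grip_force: 6.4
```

Call:
carry_out(moves=[{"tx": -0.5, "ty": 0.3, "tz": 0, "wx": 0, "wy": 0, "wz": 0, "claw": 1}, {"tx": -0.5, "ty": 0.3, "tz": 0.3, "wx": 0, "wy": 0, "wz": 0, "claw": 1}, {"tx": 0, "ty": 0, "tz": 4, "wx": 0, "wy": 0, "wz": 0, "claw": 1}, {"tx": 0, "ty": 0, "tz": 5, "wx": 0, "wy": 0, "wz": 0, "claw": 1}, {"tx": 0.5, "ty": 2, "tz": 5, "wx": 0, "wy": 0, "wz": 0, "claw": 1}, {"tx": 0, "ty": 2, "tz": 2.5, "wx": 0, "wy": 0, "wz": 0, "claw": 1}, {"tx": 0, "ty": 0, "tz": 0, "wx": 0, "wy": 0, "wz": 0, "claw": 1}, {"tx": 0, "ty": 0, "tz": 0, "wx": 0, "wy": 0, "wz": 0, "claw": 1}])

```text
clock: 10.82
tcp_pos: [0.5265, 0.219, 0.2883]
orientation: [-0.0, 0.606, 0.796, -0.001]
wrist_force: [-0.2, -0.1, -1.2]
finger_gap: 0.0001
grip_force: 0.0
```

```bash
cat > ringm.py <<'E'
from h import *
import sys
from scipy.spatial.transform import Rotation as R
A=np.array([[.9643,-.2649],[.2649,.9643]])
s=env.get_state(); c=read_camera("wrist"); w,x,y,z=s["orientation"]
T=np.eye(4);T[:3,:3]=R.from_quat([x,y,z,w]).as_matrix();T[:3,3]=s["tcp_pos"]
c["camera_from_world"]=np.linalg.inv(T@c["hand_eye"]); cv2.imwrite(f"pics/{sys.argv[1]}.png",c["image"])
zs=[float(a) for a in sys.argv[2:]]
for n,c in(("wrist",c),("top",read_camera("top"))):
    W=pts(c); Z=W[...,2]; P=(W[...,:2]-[.5824,.1545])@A*1000
    near=(np.hypot(P[...,0],P[...,1])<60)
    for lo in zs:
        m=(near&(Z>lo)&(Z<.17)).astype(np.uint8)
        k=max(cv2.findContours(m,cv2.RETR_EXTERNAL,cv2.CHAIN_APPROX_NONE)[0],key=cv2.contourArea)[:,0]
        e=P[k[:,1],k[:,0]]
        for _ in range(4):
            S=np.linalg.lstsq(np.c_[2*e,np.ones(len(e))],(e**2).sum(1),rcond=None)[0];c0=S[:2];r=np.sqrt(S[2]+c0@c0)
            rs=abs(np.linalg.norm(e-c0,axis=1)-r);e=e[rs<max(2*rs.std(),.6)]
        print(n,lo,"fit",c0.round(2),r.round(2),"ztop",np.median(Z[m>0]).round(4))
    for sg in(1,-1):
        q=P[(abs(P[...,0]-35)<22)&(abs(P[...,1]-sg*35)<22)&(Z>.1175)&(Z<.1225)&(np.linalg.norm(P-c0,axis=-1)>45.5)]
        r=cv2.minAreaRect(q.astype(np.float32));print(" cheek",np.round(r[0],1),np.round(r[1],1),round(r[2]))
print(s["tcp_pos"].round(4))
E
python3 ringm.py w2 .1335 .1343
```

```text
wrist 0.1335 fit [1.36 2.84] 39.92 ztop 0.1352
wrist 0.1343 fit [0.96 2.73] 40.41 ztop 0.1353
 cheek [35.6 35.5] [ 9.8 41.6] 44
 cheek [ 37.8 -37.1] [41.6  7.6] 52
top 0.1335 fit [-1.12 -0.58] 43.78 ztop 0.1362
top 0.1343 fit [-1.32 -0.6 ] 43.66 ztop 0.1367
 cheek [36.6 36.4] [ 8.6 40.4] 47
 cheek [ 35.5 -35.4] [41.  9.] 44
[0.5265 0.219  0.2883]
```

The top view now reads (-1.2, -0.6), so the ring is in contact with the -y cheek. One mirrored, more forward nudge should seat it in both.

Call:
carry_out(moves=[{"tx": 0.3, "ty": -4, "tz": 0, "wx": 0, "wy": 0, "wz": 0, "claw": 1}, {"tx": 0.4, "ty": -4, "tz": -2, "wx": 0, "wy": 0, "wz": 0, "claw": 1}, {"tx": 0.5, "ty": -3.45, "tz": -3, "wx": 0, "wy": 0, "wz": 0, "claw": 1}, {"tx": 0, "ty": 0, "tz": -4, "wx": 0, "wy": 0, "wz": 0, "claw": 1}, {"tx": 0, "ty": 0, "tz": -4, "wx": 0, "wy": 0, "wz": 0, "claw": 1}, {"tx": 0, "ty": 0, "tz": -2.5, "wx": 0, "wy": 0, "wz": 0, "claw": 1}, {"tx": 0, "ty": 0, "tz": -1.2, "wx": 0, "wy": 0, "wz": 0, "claw": 1}, {"tx": 0, "ty": 0, "tz": 0, "wx": 0, "wy": 0, "wz": 0, "claw": 1}])

```text
clock: 11.92
tcp_pos: [0.5379, 0.1046, 0.1214]
orientation: [-0.001, 0.606, 0.796, -0.001]
wrist_force: [0.1, 0.8, 0.5]
finger_gap: -0.0001
grip_force: 0.0
```

Call:
carry_out(moves=[{"tx": 0.14, "ty": 0.14, "tz": 0, "wx": 0, "wy": 0, "wz": 0, "claw": 1}])

```text
clock: 12.05
tcp_pos: [0.5409, 0.1064, 0.1234]
orientation: [0.001, 0.606, 0.796, 0.001]
wrist_force: [-0.4, 0.5, 0.9]
finger_gap: 0.0001
grip_force: 0.0
```

Call:
carry_out(moves=[{"tx": 0.1, "ty": 0.1, "tz": 0, "wx": 0, "wy": 0, "wz": 0, "claw": 1}])

```text
clock: 12.18
tcp_pos: [0.5421, 0.1076, 0.1236]
orientation: [0.001, 0.605, 0.796, 0.001]
wrist_force: [-0.4, -0.3, -0.3]
finger_gap: 0.0002
grip_force: 0.0
```

Call:
carry_out(moves=[{"tx": 0.07, "ty": 0.07, "tz": 0, "wx": 0, "wy": 0, "wz": 0, "claw": 1}])

```text
clock: 12.3
tcp_pos: [0.5425, 0.1083, 0.1232]
orientation: [0.001, 0.605, 0.796, 0.001]
wrist_force: [0.5, 0.8, 0.4]
finger_gap: 0.0004
grip_force: 0.0
```

Call:
carry_out(moves=[{"tx": 0.07, "ty": 0.07, "tz": 0, "wx": 0, "wy": 0, "wz": 0, "claw": 1}])

```text
clock: 12.42
tcp_pos: [0.5428, 0.1089, 0.1228]
orientation: [0.0, 0.605, 0.796, 0.0]
wrist_force: [-0.2, 0.7, 0.8]
finger_gap: -0.0001
grip_force: 0.1
```

Call:
carry_out(moves=[{"tx": 0.07, "ty": 0.07, "tz": 0, "wx": 0, "wy": 0, "wz": 0, "claw": 1}])

```text
clock: 12.55
tcp_pos: [0.5431, 0.1093, 0.1225]
orientation: [0.0, 0.606, 0.796, -0.0]
wrist_force: [-1.5, -2.1, 0.3]
finger_gap: -0.0
grip_force: 1.3
```

Call:
carry_out(moves=[{"tx": 0.07, "ty": 0.07, "tz": 0, "wx": 0, "wy": 0, "wz": 0, "claw": 1}])

```text
clock: 12.68
tcp_pos: [0.5434, 0.1096, 0.1225]
orientation: [0.0, 0.606, 0.796, -0.001]
wrist_force: [-3.1, -4.2, 3.5]
finger_gap: 0.0002
grip_force: 3.0
```

Call:
carry_out(moves=[{"tx": 0.07, "ty": 0.07, "tz": 0, "wx": 0, "wy": 0, "wz": 0, "claw": 1}])

```text
clock: 12.8
tcp_pos: [0.5435, 0.1097, 0.1224]
orientation: [0.0, 0.606, 0.796, -0.002]
wrist_force: [-5.5, -7.6, 5.9]
finger_gap: -0.0001
grip_force: 4.3
```

Call:
carry_out(moves=[{"tx": 0.07, "ty": 0.07, "tz": 0, "wx": 0, "wy": 0, "wz": 0, "claw": 1}])

```text
clock: 12.92
tcp_pos: [0.5436, 0.1099, 0.1224]
orientation: [-0.0, 0.606, 0.796, -0.002]
wrist_force: [-7.7, -8.2, 7.0]
finger_gap: 0.0002
grip_force: 5.6
```

Call:
carry_out(moves=[{"tx": 0.07, "ty": 0.07, "tz": 0, "wx": 0, "wy": 0, "wz": 0, "claw": 1}])

```text
clock: 13.05
tcp_pos: [0.5438, 0.11, 0.1224]
orientation: [-0.0, 0.606, 0.795, -0.003]
wrist_force: [-8.3, -10.1, 7.8]
finger_gap: -0.0
grip_force: 6.9
```

Call:
carry_out(moves=[{"tx": 0.07, "ty": 0.07, "tz": 0, "wx": 0, "wy": 0, "wz": 0, "claw": 1}, {"tx": 0, "ty": 0, "tz": 0, "wx": 0, "wy": 0, "wz": 0, "claw": 1}])

```text
clock: 13.3
tcp_pos: [0.5438, 0.1101, 0.1224]
orientation: [-0.0, 0.606, 0.795, -0.004]
wrist_force: [-10.6, -11.7, 8.3]
finger_gap: 0.0002
grip_force: 7.5
```

Call:
carry_out(moves=[{"tx": -0.5, "ty": -0.5, "tz": 0, "wx": 0, "wy": 0, "wz": 0, "claw": 1}, {"tx": -0.4, "ty": -0.4, "tz": 0.5, "wx": 0, "wy": 0, "wz": 0, "claw": 1}, {"tx": 0, "ty": 0, "tz": 4, "wx": 0, "wy": 0, "wz": 0, "claw": 1}, {"tx": 0, "ty": 3, "tz": 5, "wx": 0, "wy": 0, "wz": 0, "claw": 1}, {"tx": 0, "ty": 4, "tz": 5, "wx": 0, "wy": 0, "wz": 0, "claw": 1}, {"tx": 0, "ty": 2, "tz": 2, "wx": 0, "wy": 0, "wz": 0, "claw": 1}, {"tx": 0, "ty": 0, "tz": 0, "wx": 0, "wy": 0, "wz": 0, "claw": 1}, {"tx": 0, "ty": 0, "tz": 0, "wx": 0, "wy": 0, "wz": 0, "claw": 1}])

```text
clock: 14.3
tcp_pos: [0.5374, 0.1927, 0.2852]
orientation: [-0.0, 0.605, 0.796, -0.0]
wrist_force: [-0.1, -0.4, -0.2]
finger_gap: -0.0002
grip_force: 0.0
```

```bash
python3 ringm.py w3 .1335 .1343
```

```text
wrist 0.1335 fit [-33.56 -46.4 ] 33.3 ztop 0.1352
wrist 0.1343 fit [0.43 1.81] 40.11 ztop 0.1353
 cheek [35.2 35.4] [ 9.9 41.4] 44
 cheek [ 36.8 -37.2] [41.4  8.4] 52
top 0.1335 fit [-1.23 -0.18] 43.73 ztop 0.1363
top 0.1343 fit [-1.24 -0.22] 43.69 ztop 0.1367
 cheek [36.5 35.7] [ 8.7 39.7] 43
 cheek [ 35.7 -35.6] [41.7  9.5] 44
[0.5374 0.1927 0.2852]
```

Call:
carry_out(moves=[{"tx": 0, "ty": -4, "tz": 0, "wx": 0, "wy": 0, "wz": 0, "claw": 1}, {"tx": 0, "ty": 0, "tz": 0, "wx": 0, "wy": 0, "wz": 0, "claw": 1}, {"tx": 0, "ty": 0, "tz": 0, "wx": 0, "wy": 0, "wz": 0, "claw": 1}])

```text
clock: 14.78
tcp_pos: [0.5375, 0.1524, 0.2855]
orientation: [-0.001, 0.606, 0.795, -0.0]
wrist_force: [-0.6, 0.0, 0.2]
finger_gap: -0.0
grip_force: 0.0
```

```bash
python3 ringm.py w4 .1335 .1343
```

```text
wrist 0.1335 fit [-0.95 -0.16] 44.05 ztop 0.1353
wrist 0.1343 fit [-0.93 -0.18] 43.88 ztop 0.1354
 cheek [35.5 34.7] [ 9.9 41.4] 45
 cheek [ 36.5 -36.8] [40.7  7.9] 48
top 0.1335 fit [-3.02 -5.32] 39.31 ztop 0.1362
top 0.1343 fit [-5.3  -2.95] 37.78 ztop 0.1368
 cheek [46.3 20.4] [0. 0.] 0
 cheek [ 35.6 -35.3] [42.   9.2] 44
[0.5375 0.1524 0.2855]
```

View pics/w4.png

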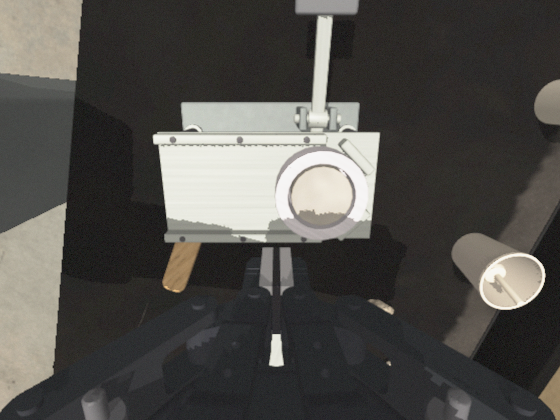

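The wrist view shows the ring at (322,193) lying against the cheek at (355,158). It reads (-0.9, -0.2), which is close to the measuring error. I'll make one firm central push to be sure.

Call:
carry_out(moves=[{"tx": -2.25, "ty": -1.65, "tz": -3, "wx": 0, "wy": 0, "wz": 0, "claw": 1}, {"tx": 0, "ty": 0, "tz": -5, "wx": 0, "wy": 0, "wz": 0, "claw": 1}, {"tx": 0, "ty": 0, "tz": -5, "wx": 0, "wy": 0, "wz": 0, "claw": 1}, {"tx": 0, "ty": 0, "tz": -3, "wx": 0, "wy": 0, "wz": 0, "claw": 1}, {"tx": 0, "ty": 0, "tz": -1.2, "wx": 0, "wy": 0, "wz": 0, "claw": 1}, {"tx": 0.4, "ty": 0.11, "tz": 0, "wx": 0, "wy": 0, "wz": 0, "claw": 1}, {"tx": 0.4, "ty": 0.11, "tz": 0, "wx": 0, "wy": 0, "wz": 0, "claw": 1}, {"tx": 0.2, "ty": 0.05, "tz": 0, "wx": 0, "wy": 0, "wz": 0, "claw": 1}])

```text
clock: 15.88
tcp_pos: [0.5261, 0.1394, 0.1155]
orientation: [0.001, 0.605, 0.796, 0.001]
wrist_force: [-3.4, -0.4, 2.3]
finger_gap: 0.0
grip_force: 1.8
```

Call:
carry_out(moves=[{"tx": 0.1, "ty": 0.03, "tz": 0, "wx": 0, "wy": 0, "wz": 0, "claw": 1}])

```text
clock: 16.0
tcp_pos: [0.5261, 0.1394, 0.1149]
orientation: [0.0, 0.606, 0.796, -0.0]
wrist_force: [-4.5, -1.9, 4.1]
finger_gap: 0.0002
grip_force: 2.3
```

Call:
carry_out(moves=[{"tx": 0.1, "ty": 0.03, "tz": 0, "wx": 0, "wy": 0, "wz": 0, "claw": 1}])

```text
clock: 16.12
tcp_pos: [0.5261, 0.1395, 0.1145]
orientation: [-0.0, 0.606, 0.796, -0.001]
wrist_force: [-7.3, -3.2, 5.7]
finger_gap: 0.0001
grip_force: 3.7
```

Call:
carry_out(moves=[{"tx": 0.1, "ty": 0.03, "tz": 0, "wx": 0, "wy": 0, "wz": 0, "claw": 1}])

```text
clock: 16.25
tcp_pos: [0.5262, 0.1395, 0.1144]
orientation: [-0.001, 0.606, 0.796, -0.002]
wrist_force: [-10.0, -4.0, 8.6]
finger_gap: 0.0
grip_force: 5.3
```

Call:
carry_out(moves=[{"tx": 0.1, "ty": 0.03, "tz": 0, "wx": 0, "wy": 0, "wz": 0, "claw": 1}, {"tx": 0.1, "ty": 0.03, "tz": 0, "wx": 0, "wy": 0, "wz": 0, "claw": 1}, {"tx": 0, "ty": 0, "tz": 0, "wx": 0, "wy": 0, "wz": 0, "claw": 1}])

```text
clock: 16.62
tcp_pos: [0.5261, 0.1395, 0.1144]
orientation: [-0.002, 0.606, 0.796, -0.003]
wrist_force: [-13.5, -4.7, 11.8]
finger_gap: 0.0003
grip_force: 7.5
```

Seated: no movement at all under 14 N. Now the paddle.

Call:
carry_out(moves=[{"tx": -0.6, "ty": -0.17, "tz": 0, "wx": 0, "wy": 0, "wz": 0, "claw": 1}, {"tx": -1.4, "ty": -0.38, "tz": 0, "wx": 0, "wy": 0, "wz": 0, "claw": 1}, {"tx": 0, "ty": 0, "tz": 4, "wx": 0, "wy": 0, "wz": 0, "claw": 1}, {"tx": 0, "ty": 4, "tz": 4, "wx": 0, "wy": 0, "wz": 0, "claw": 1}, {"tx": 0.7, "ty": 5, "tz": 0, "wx": 0, "wy": 0, "wz": 0, "claw": 1}, {"tx": 0.9, "ty": 5, "tz": 0, "wx": 0, "wy": 0, "wz": 0, "claw": 1}, {"tx": 0.9, "ty": 5, "tz": 0, "wx": 0, "wy": 0, "wz": 0, "claw": 1}, {"tx": 0, "ty": 0.6, "tz": 0, "wx": 0, "wy": 0, "wz": 0, "claw": 1}])

```text
clock: 17.62
tcp_pos: [0.5351, 0.3341, 0.1936]
orientation: [0.0, 0.604, 0.797, 0.001]
wrist_force: [-0.4, -0.9, 0.2]
finger_gap: -0.0001
grip_force: 0.0
```

Call:
carry_out(moves=[{"tx": 0, "ty": 0, "tz": 0, "wx": 0, "wy": 0, "wz": 0, "claw": 1}, {"tx": 0, "ty": 0, "tz": -2, "wx": 0, "wy": 0, "wz": 0, "claw": 1}, {"tx": 0, "ty": 0, "tz": -2, "wx": 0, "wy": 0, "wz": 0, "claw": 1}, {"tx": 0, "ty": 0, "tz": 0, "wx": 0, "wy": 0, "wz": 0, "claw": 1}])

```text
clock: 18.12
tcp_pos: [0.534, 0.3291, 0.1528]
orientation: [-0.001, 0.606, 0.795, -0.002]
wrist_force: [0.1, -0.3, -0.8]
finger_gap: -0.0001
grip_force: 0.0
```

Call:
carry_out(moves=[{"tx": -0.1, "ty": 0.5, "tz": -2.5, "wx": 0, "wy": 0, "wz": 0, "claw": 1}, {"tx": 0, "ty": 0, "tz": -0.6, "wx": 0, "wy": 0, "wz": 0, "claw": 1}, {"tx": 0, "ty": 0, "tz": -0.6, "wx": 0, "wy": 0, "wz": 0, "claw": 1}, {"tx": 0, "ty": 0, "tz": -0.6, "wx": 0, "wy": 0, "wz": 0, "claw": 1}, {"tx": 0, "ty": 0, "tz": -0.6, "wx": 0, "wy": 0, "wz": 0, "claw": 1}])

```text
clock: 18.75
tcp_pos: [0.5351, 0.3373, 0.107]
orientation: [0.0, 0.605, 0.796, 0.002]
wrist_force: [-2.8, 2.3, 4.9]
finger_gap: 0.0004
grip_force: 2.6
```

Call:
carry_out(moves=[{"tx": 0, "ty": 0, "tz": -0.6, "wx": 0, "wy": 0, "wz": 0, "claw": 1}, {"tx": 0, "ty": 0, "tz": -0.6, "wx": 0, "wy": 0, "wz": 0, "claw": 1}, {"tx": 0, "ty": 0, "tz": -0.6, "wx": 0, "wy": 0, "wz": 0, "claw": 1}])

```text
clock: 19.12
tcp_pos: [0.5354, 0.3382, 0.0894]
orientation: [0.0, 0.605, 0.796, 0.003]
wrist_force: [-1.2, 4.0, 7.1]
finger_gap: 0.0001
grip_force: 3.2
```

Call:
carry_out(moves=[{"tx": 0, "ty": 0, "tz": -0.6, "wx": 0, "wy": 0, "wz": 0, "claw": 1}, {"tx": 0, "ty": 0, "tz": -0.6, "wx": 0, "wy": 0, "wz": 0, "claw": 1}, {"tx": 0, "ty": 0, "tz": -0.6, "wx": 0, "wy": 0, "wz": 0, "claw": 1}, {"tx": 0, "ty": 0, "tz": -0.6, "wx": 0, "wy": 0, "wz": 0, "claw": 1}, {"tx": 0, "ty": 0, "tz": -0.6, "wx": 0, "wy": 0, "wz": 0, "claw": 1}])

```text
clock: 19.75
tcp_pos: [0.5354, 0.3384, 0.0594]
orientation: [0.0, 0.605, 0.796, 0.003]
wrist_force: [-1.5, 3.5, 7.1]
finger_gap: 0.0003
grip_force: 3.6
```

Call:
carry_out(moves=[{"tx": 0, "ty": 0, "tz": -0.4, "wx": 0, "wy": 0, "wz": 0, "claw": 1}, {"tx": 0, "ty": 0, "tz": -0.4, "wx": 0, "wy": 0, "wz": 0, "claw": 1}])

```text
clock: 20.0
tcp_pos: [0.5357, 0.3375, 0.0513]
orientation: [0.001, 0.605, 0.796, 0.002]
wrist_force: [-1.0, 0.6, 6.7]
finger_gap: 0.0001
grip_force: 3.3
```

Call:
carry_out(moves=[{"tx": 0, "ty": 0, "tz": -0.3, "wx": 0, "wy": 0, "wz": 0, "claw": 1}])

```text
clock: 20.12
tcp_pos: [0.5359, 0.3372, 0.0486]
orientation: [0.001, 0.605, 0.796, 0.002]
wrist_force: [-4.4, -0.9, 22.6]
finger_gap: 0.0002
grip_force: 10.6
```

Call:
carry_out(moves=[{"tx": 0, "ty": 0, "tz": -0.2, "wx": 0, "wy": 0, "wz": 0, "claw": 1}])

```text
clock: 20.25
tcp_pos: [0.536, 0.3372, 0.0485]
orientation: [0.001, 0.605, 0.796, 0.002]
wrist_force: [-6.2, -2.1, 27.2]
finger_gap: -0.0003
grip_force: 12.8
```

Call:
carry_out(moves=[{"tx": 0, "ty": 0, "tz": -0.2, "wx": 0, "wy": 0, "wz": 0, "claw": 1}])

```text
clock: 20.38
tcp_pos: [0.5361, 0.3373, 0.0482]
orientation: [0.002, 0.605, 0.796, 0.003]
wrist_force: [-9.9, -3.8, 36.7]
finger_gap: -0.0004
grip_force: 17.4
```

End stop reached. I'll raise the hand, open it, then measure the disc.

Call:
carry_out(moves=[{"tx": 0, "ty": 0, "tz": 2, "wx": 0, "wy": 0, "wz": 0, "claw": 1}, {"tx": 0, "ty": 0, "tz": 5, "wx": 0, "wy": 0, "wz": 0, "claw": 0}, {"tx": 0, "ty": 0, "tz": 5, "wx": 0, "wy": 0, "wz": 0, "claw": -1}, {"tx": 0, "ty": 0, "tz": 5, "wx": 0, "wy": 0, "wz": 0, "claw": -1}, {"tx": 0, "ty": 0, "tz": 3.5, "wx": 0, "wy": 0, "wz": 0, "claw": -1}, {"tx": 0, "ty": 0, "tz": 0, "wx": 0, "wy": 0, "wz": 0, "claw": -1}])

```text
clock: 21.12
tcp_pos: [0.5362, 0.337, 0.2517]
orientation: [0.002, 0.606, 0.796, 0.004]
wrist_force: [1.3, -0.3, 0.3]
finger_gap: 0.0853
grip_force: 0.0
```

```bash
python3 ringm.py w5 .1335 .155; python3 look.py p3
python3 - <<'E'
from h import *
c=read_camera("scene"); cv2.imwrite("pics/s5.png",cv2.resize(c["image"][200:320,160:340],(720,480),interpolation=cv2.INTER_CUBIC))
c=read_camera("top");W=pts(c);P=W[240:275,375:378]
# tray: bright blob -> rays onto z=0.010
im=c["image"];m=np.zeros(im.shape[:2],np.uint8);m[195:268,296:372]=(im[195:268,296:372].min(-1)>100)
k=max(cv2.findContours(m,0,1)[0],key=cv2.contourArea)[:,0].astype(float)
T=np.linalg.inv(c["camera_from_world"]);d=np.c_[(k[:,0]-c["cx"])/c["fx"],(k[:,1]-c["cy"])/c["fy"],np.ones(len(k))]@T[:3,:3].T
p=T[:3,3]+d*((.010-T[2,3])/d[:,2])[:,None];r=cv2.minAreaRect((p[:,:2]*1000).astype(np.float32));print("tray",r)
E
```

```text
wrist 0.1335 fit [-0.33  9.4 ] 35.56 ztop 0.1355
wrist 0.155 fit [-8.46 15.3 ] 17.48 ztop 0.1553
 cheek [37.5 36.1] [14.7 43.9] 28
 cheek [0. 0.] [0. 0.] 0
top 0.1335 fit [-0.96 -0.44] 43.76 ztop 0.1577
top 0.155 fit [-0.54 -0.95] 28.91 ztop 0.1634
 cheek [35.8 36.1] [ 8.4 41.5] 44
 cheek [ 35.3 -35.9] [42.6  9.5] 44
[0.5362 0.337  0.2517]
(0.13, 0.145) 483 [581.6 153.6] [88.3 87.7] 53.8 0.1372 press [-1.  -0.7]
(0.145, 0.172) 540 [582.  153.4] [58.6 58.4] 10.3 0.1634 press [-0.6 -0.9]
(0.108, 0.122) 54 [626.  130.1] [42.5  9.6] 58.6 0.1201 press [ 35.6 -35.1]
(0.108, 0.122) 304 [518.6  82.6] [167.   10.4] 15.3 0.116 press [-80.6 -52.3]
(0.108, 0.122) 322 [490.4 183.6] [167.3  11.2] 15.1 0.1157 press [-81.   52.4]
(0.108, 0.122) 42 [554.7 127.7] [13.9 63.8] 44.6 0.1151 press [-33.8 -18.5]
[0.534  0.336  0.2464] [ 0.3  0.1 -1. ]
tray ((578.1314697265625, -176.67745971679688), (143.11831665039062, 143.61160278320312), 89.84577178955078)
```

View pics/s5.png

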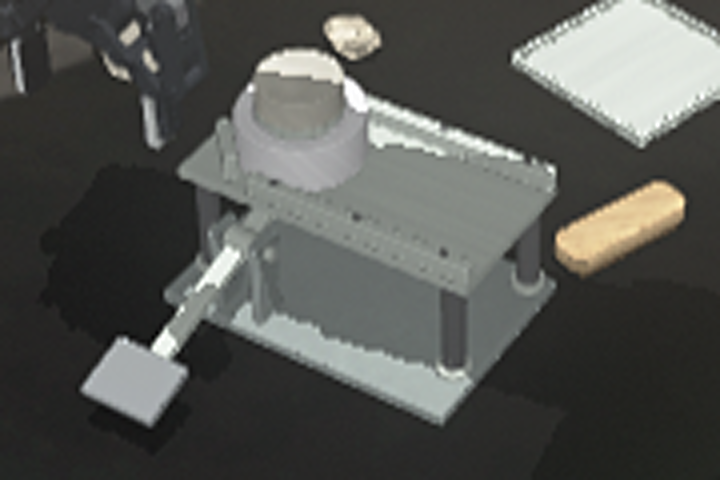

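The scene crop shows the paddle down at (135,380) and the disc standing raised and level out of the ring at (300,90), with the ring still home. Disc centre is about (0.582, 0.1535), with its top at 0.163.

Call:
carry_out(moves=[{"tx": 0.8, "ty": -3, "tz": 0, "wx": 0, "wy": 0, "wz": 0, "claw": -1}, {"tx": 1, "ty": -4, "tz": 0, "wx": 0, "wy": 0, "wz": 0, "claw": -1}, {"tx": 1, "ty": -4, "tz": 0, "wx": 0, "wy": 0, "wz": 0, "claw": -1}, {"tx": 1, "ty": -4, "tz": 0, "wx": 0, "wy": 0, "wz": 0, "claw": -1}, {"tx": 0.8, "ty": -2.6, "tz": 0, "wx": 0, "wy": 0, "wz": 0, "claw": -1}, {"tx": 0.2, "ty": -0.65, "tz": 0, "wx": 0, "wy": 0, "wz": 0, "claw": -1}, {"tx": 0, "ty": 0, "tz": 0, "wx": 0, "wy": 0, "wz": 0, "claw": -1}, {"tx": 0, "ty": 0, "tz": 0, "wx": 0, "wy": 0, "wz": 0, "claw": -1}])

```text
clock: 22.38
tcp_pos: [0.5818, 0.1548, 0.2468]
orientation: [-0.0, 0.605, 0.796, -0.0]
wrist_force: [0.8, 0.3, 1.6]
finger_gap: 0.0854
grip_force: 0.0
```

Run:
```python
from h import *
s=env.get_state();print(s["tcp_pos"].round(4),s["joint_pos"].round(2))
from scipy.spatial.transform import Rotation as R
w,x,y,z=s["orientation"];print(R.from_quat([x,y,z,w]).as_matrix().round(3))
```

```text
[0.5818 0.1548 0.2468] [0.13 0.36 0.16 1.36 0.   1.43]
[[-0.268  0.963 -0.001]
 [ 0.963  0.268  0.   ]
 [ 0.    -0.001 -1.   ]]
```

Call:
carry_out(moves=[{"tx": 0, "ty": -0.1, "tz": -3, "wx": 0, "wy": 0, "wz": 0, "claw": -1}, {"tx": 0, "ty": 0, "tz": -3, "wx": 0, "wy": 0, "wz": 0, "claw": -1}, {"tx": 0, "ty": 0, "tz": -2.5, "wx": 0, "wy": 0, "wz": 0, "claw": -1}, {"tx": 0, "ty": 0, "tz": -1.5, "wx": 0, "wy": 0, "wz": 0, "claw": -1}, {"tx": 0, "ty": 0, "tz": -1.2, "wx": 0, "wy": 0, "wz": 0, "claw": -1}, {"tx": 0, "ty": 0, "tz": 0, "wx": 0, "wy": 0, "wz": 0, "claw": -1}, {"tx": 0, "ty": 0, "tz": 0, "wx": 0, "wy": 0, "wz": 0, "claw": -1}])

```text
clock: 23.25
tcp_pos: [0.5828, 0.1529, 0.1361]
orientation: [0.001, 0.605, 0.796, 0.001]
wrist_force: [0.4, -0.7, -0.1]
finger_gap: 0.0851
grip_force: 0.0
```

Call:
carry_out(moves=[{"tx": 0, "ty": 0, "tz": 0, "wx": 0, "wy": 0, "wz": 0, "claw": -0.7}, {"tx": 0, "ty": 0, "tz": 0, "wx": 0, "wy": 0, "wz": 0, "claw": -0.5}, {"tx": 0, "ty": 0, "tz": 0, "wx": 0, "wy": 0, "wz": 0, "claw": -0.3}, {"tx": 0, "ty": 0, "tz": 0, "wx": 0, "wy": 0, "wz": 0, "claw": 0}, {"tx": 0, "ty": 0, "tz": 0, "wx": 0, "wy": 0, "wz": 0, "claw": 1}, {"tx": 0, "ty": 0, "tz": 0, "wx": 0, "wy": 0, "wz": 0, "claw": 1}], newtons=45)

```text
clock: 24.0
tcp_pos: [0.5827, 0.1527, 0.1358]
orientation: [0.001, 0.606, 0.796, 0.0]
wrist_force: [-0.9, -0.3, 5.9]
finger_gap: 0.0585
grip_force: 47.8
```

Call:
carry_out(moves=[{"tx": 0, "ty": 0, "tz": 0.2, "wx": 0, "wy": 0, "wz": 0, "claw": 1}, {"tx": 0, "ty": 0, "tz": 0.4, "wx": 0, "wy": 0, "wz": 0, "claw": 1}, {"tx": 0, "ty": 0, "tz": 0.8, "wx": 0, "wy": 0, "wz": 0, "claw": 1}, {"tx": 0, "ty": 0, "tz": 1.5, "wx": 0, "wy": 0, "wz": 0, "claw": 1}, {"tx": 0, "ty": 0, "tz": 2, "wx": 0, "wy": 0, "wz": 0, "claw": 1}, {"tx": 0, "ty": 0, "tz": 2, "wx": 0, "wy": 0, "wz": 0, "claw": 1}, {"tx": 0, "ty": 0, "tz": 1, "wx": 0, "wy": 0, "wz": 0, "claw": 1}])

```text
clock: 24.88
tcp_pos: [0.583, 0.1529, 0.2164]
orientation: [0.001, 0.605, 0.796, 0.001]
wrist_force: [0.1, -0.0, -3.0]
finger_gap: 0.058
grip_force: 48.6
```

Run:
```python
from h import *
c=read_camera("scene"); cv2.imwrite("pics/s6.png",cv2.resize(c["image"][140:320,160:400],(800,600),interpolation=cv2.INTER_CUBIC))
s=env.get_state();print(s["tcp_pos"].round(4),s["wrist_force"].round(1),s["finger_gap"])
```

```text
[0.5833 0.1529 0.2172] [ 1.  -0.1 -1.2] 0.05832286977810258
```

View pics/s6.png

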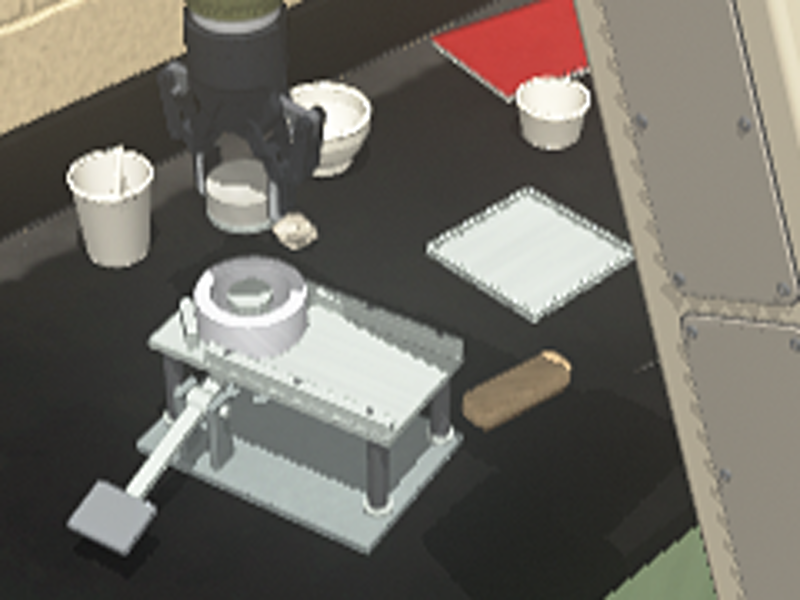

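The disc is held level at (240,205), the ring is still home at (250,305) and the lever is down. Moving to the tray.

Call:
carry_out(moves=[{"tx": 0, "ty": -1.5, "tz": 0, "wx": 0, "wy": 0, "wz": 0, "claw": 1}, {"tx": 0, "ty": -3, "tz": 0, "wx": 0, "wy": 0, "wz": 0, "claw": 1}, {"tx": 0, "ty": -3.5, "tz": 0, "wx": 0, "wy": 0, "wz": 0, "claw": 1}, {"tx": -0.2, "ty": -3.5, "tz": 0, "wx": 0, "wy": 0, "wz": 0, "claw": 1}, {"tx": -0.2, "ty": -3.5, "tz": 0, "wx": 0, "wy": 0, "wz": 0, "claw": 1}, {"tx": -0.2, "ty": -3.5, "tz": 0, "wx": 0, "wy": 0, "wz": 0, "claw": 1}, {"tx": 0, "ty": -3.5, "tz": 0, "wx": 0, "wy": 0, "wz": 0, "claw": 1}, {"tx": 0, "ty": -3.5, "tz": 0, "wx": 0, "wy": 0, "wz": 0, "claw": 1}])

```text
clock: 25.92
tcp_pos: [0.5751, -0.1042, 0.213]
orientation: [-0.001, 0.606, 0.796, -0.0]
wrist_force: [0.6, -0.7, -2.1]
finger_gap: 0.0583
grip_force: 48.6
```

Call:
carry_out(moves=[{"tx": 0, "ty": -3.5, "tz": 0, "wx": 0, "wy": 0, "wz": 0, "claw": 1}, {"tx": 0, "ty": -2.5, "tz": -1, "wx": 0, "wy": 0, "wz": 0, "claw": 1}, {"tx": 0, "ty": -1, "tz": -2, "wx": 0, "wy": 0, "wz": 0, "claw": 1}, {"tx": 0, "ty": 0, "tz": -3, "wx": 0, "wy": 0, "wz": 0, "claw": 1}, {"tx": 0, "ty": 0, "tz": -3, "wx": 0, "wy": 0, "wz": 0, "claw": 1}, {"tx": 0, "ty": 0, "tz": -3, "wx": 0, "wy": 0, "wz": 0, "claw": 1}, {"tx": 0, "ty": 0, "tz": -3, "wx": 0, "wy": 0, "wz": 0, "claw": 1}, {"tx": 0, "ty": 0, "tz": -2, "wx": 0, "wy": 0, "wz": 0, "claw": 1}])

```text
clock: 26.92
tcp_pos: [0.574, -0.1725, 0.0415]
orientation: [-0.002, 0.606, 0.796, -0.001]
wrist_force: [0.7, 0.2, -1.9]
finger_gap: 0.0583
grip_force: 48.6
```

Call:
carry_out(moves=[{"tx": 0, "ty": 0, "tz": -1, "wx": 0, "wy": 0, "wz": 0, "claw": 1}, {"tx": 0, "ty": 0, "tz": 0, "wx": 0, "wy": 0, "wz": 0, "claw": 1}, {"tx": 0, "ty": 0, "tz": 0, "wx": 0, "wy": 0, "wz": 0, "claw": 1}])

```text
clock: 27.3
tcp_pos: [0.5767, -0.1728, 0.035]
orientation: [0.001, 0.606, 0.796, 0.0]
wrist_force: [0.9, 0.7, -1.6]
finger_gap: 0.0587
grip_force: 48.7
```

Call:
carry_out(moves=[{"tx": 0, "ty": -0.3, "tz": -1, "wx": 0, "wy": 0, "wz": 0, "claw": 1}, {"tx": 0, "ty": 0, "tz": -1, "wx": 0, "wy": 0, "wz": 0, "claw": 1}, {"tx": 0, "ty": 0, "tz": 0, "wx": 0, "wy": 0, "wz": 0, "claw": 1}, {"tx": 0, "ty": 0, "tz": 0, "wx": 0, "wy": 0, "wz": 0, "claw": 1}])

```text
clock: 27.8
tcp_pos: [0.5761, -0.1752, 0.014]
orientation: [-0.0, 0.605, 0.796, 0.0]
wrist_force: [0.5, -0.7, -1.5]
finger_gap: 0.0585
grip_force: 48.7
```

Call:
carry_out(moves=[{"tx": 0, "ty": 0, "tz": -0.2, "wx": 0, "wy": 0, "wz": 0, "claw": 1}, {"tx": 0, "ty": 0, "tz": -0.2, "wx": 0, "wy": 0, "wz": 0, "claw": 1}])

```text
clock: 28.05
tcp_pos: [0.5765, -0.1753, 0.0103]
orientation: [0.0, 0.605, 0.796, 0.0]
wrist_force: [-0.8, -0.1, -1.8]
finger_gap: 0.0583
grip_force: 48.7
```

Call:
carry_out(moves=[{"tx": 0, "ty": 0, "tz": -0.1, "wx": 0, "wy": 0, "wz": 0, "claw": 1}, {"tx": 0, "ty": 0, "tz": -0.1, "wx": 0, "wy": 0, "wz": 0, "claw": 1}])

```text
clock: 28.3
tcp_pos: [0.5763, -0.1752, 0.0081]
orientation: [0.0, 0.605, 0.796, 0.0]
wrist_force: [0.5, -0.1, -1.0]
finger_gap: 0.0583
grip_force: 48.7
```

Call:
carry_out(moves=[{"tx": 0, "ty": 0, "tz": -0.1, "wx": 0, "wy": 0, "wz": 0, "claw": 1}])

```text
clock: 28.42
tcp_pos: [0.5763, -0.1752, 0.0071]
orientation: [0.0, 0.606, 0.796, 0.0]
wrist_force: [0.0, -0.1, -2.4]
finger_gap: 0.0587
grip_force: 48.7
```

Call:
carry_out(moves=[{"tx": 0, "ty": 0, "tz": -0.1, "wx": 0, "wy": 0, "wz": 0, "claw": 1}])

```text
clock: 28.55
tcp_pos: [0.5763, -0.1753, 0.0061]
orientation: [0.0, 0.606, 0.796, 0.0]
wrist_force: [-0.5, 0.4, -2.8]
finger_gap: 0.0585
grip_force: 48.7
```

Call:
carry_out(moves=[{"tx": 0, "ty": 0, "tz": -0.1, "wx": 0, "wy": 0, "wz": 0, "claw": 1}])

```text
clock: 28.68
tcp_pos: [0.5763, -0.1753, 0.0051]
orientation: [0.0, 0.605, 0.796, 0.0]
wrist_force: [-0.8, -0.4, -2.2]
finger_gap: 0.0585
grip_force: 48.7
```

Call:
carry_out(moves=[{"tx": 0, "ty": 0, "tz": -0.05, "wx": 0, "wy": 0, "wz": 0, "claw": 1}])

```text
clock: 28.8
tcp_pos: [0.5763, -0.1753, 0.0051]
orientation: [0.0, 0.606, 0.796, 0.0]
wrist_force: [-0.8, 1.3, 4.5]
finger_gap: 0.0581
grip_force: 49.1
```

Call:
carry_out(moves=[{"tx": 0, "ty": 0, "tz": -0.05, "wx": 0, "wy": 0, "wz": 0, "claw": 1}])

```text
clock: 28.92
tcp_pos: [0.5763, -0.1753, 0.005]
orientation: [0.0, 0.605, 0.796, 0.0]
wrist_force: [-3.3, 1.6, 8.1]
finger_gap: 0.0584
grip_force: 49.5
```

Set down at contact. Releasing and lifting.

Call:
carry_out(moves=[{"tx": 0, "ty": 0, "tz": 0, "wx": 0, "wy": 0, "wz": 0, "claw": 0.2}, {"tx": 0, "ty": 0, "tz": 0, "wx": 0, "wy": 0, "wz": 0, "claw": -0.4}, {"tx": 0, "ty": 0, "tz": 0, "wx": 0, "wy": 0, "wz": 0, "claw": -1}, {"tx": 0, "ty": 0, "tz": 0, "wx": 0, "wy": 0, "wz": 0, "claw": -1}, {"tx": 0, "ty": 0, "tz": 0, "wx": 0, "wy": 0, "wz": 0, "claw": -1}])

```text
clock: 29.55
tcp_pos: [0.5763, -0.1753, 0.004]
orientation: [0.0, 0.605, 0.796, 0.0]
wrist_force: [-0.2, -0.0, -0.3]
finger_gap: 0.0853
grip_force: 0.0
```

Call:
carry_out(moves=[{"tx": 0, "ty": 0, "tz": 1, "wx": 0, "wy": 0, "wz": 0, "claw": -1}, {"tx": 0, "ty": 0, "tz": 3, "wx": 0, "wy": 0, "wz": 0, "claw": -1}, {"tx": 0, "ty": 0, "tz": 5, "wx": 0, "wy": 0, "wz": 0, "claw": -1}, {"tx": 0, "ty": 0, "tz": 5, "wx": 0, "wy": 0, "wz": 0, "claw": -1}, {"tx": -2, "ty": -4, "tz": 5, "wx": 0, "wy": 0, "wz": 0, "claw": -1}, {"tx": -2, "ty": -5, "tz": 2, "wx": 0, "wy": 0, "wz": 0, "claw": -1}, {"tx": -2, "ty": -5, "tz": 0, "wx": 0, "wy": 0, "wz": 0, "claw": -1}, {"tx": -2, "ty": -5, "tz": 0, "wx": 0, "wy": 0, "wz": 0, "claw": -1}])

```text
clock: 30.55
tcp_pos: [0.4972, -0.3641, 0.2124]
orientation: [0.001, 0.605, 0.796, -0.0]
wrist_force: [0.2, 0.9, 0.1]
finger_gap: 0.0857
grip_force: 0.0
```

Call:
carry_out(moves=[{"tx": 0, "ty": -3, "tz": 0, "wx": 0, "wy": 0, "wz": 0, "claw": -1}, {"tx": 0, "ty": 0, "tz": 0, "wx": 0, "wy": 0, "wz": 0, "claw": -1}, {"tx": 0, "ty": 0, "tz": 0, "wx": 0, "wy": 0, "wz": 0, "claw": -1}, {"tx": 0, "ty": 0, "tz": 0, "wx": 0, "wy": 0, "wz": 0, "claw": -1}])

```text
clock: 31.05
tcp_pos: [0.4979, -0.3912, 0.2111]
orientation: [-0.0, 0.605, 0.796, 0.0]
wrist_force: [0.4, 0.3, -0.1]
finger_gap: 0.0853
grip_force: 0.0
```

```bash
python3 look.py p7
python3 - <<'E'
from h import *
c=read_camera("top");W=pts(c);Z=W[...,2]
m=(abs(W[...,0]-.577)<.06)&(abs(W[...,1]+.176)<.06)&(Z>.02)&(Z<.06)
P=W[m];print(m.sum(),cv2.minAreaRect((P[:,:2]*1000).astype(np.float32)),np.percentile(P[:,2],[5,50,95]))
E
```

```text
(0.13, 0.145) 545 [581.7 153.5] [89.2 86.7] 11.3 0.1371 press [-0.9 -0.8]
(0.13, 0.145) 175 [582.  154.4] [33.5 34.4] 15.9 0.1351 press [-0.4  0. ]
(0.108, 0.122) 48 [625.9 130.1] [42.1  9.9] 59.4 0.1198 press [ 35.4 -35.1]
(0.108, 0.122) 50 [597.9 166.8] [25.5 62.6] 37.2 0.115 press [18.2  7.7]
(0.108, 0.122) 304 [518.6  82.6] [167.1  10.4] 15.4 0.116 press [-80.7 -52.4]
(0.108, 0.122) 321 [490.9 183.4] [168.4  11.2] 15.4 0.1157 press [-80.5  52.1]
(0.108, 0.122) 42 [555.5 126.8] [13.7 64.8] 47.4 0.1157 press [-33.3 -19.6]
[ 0.498  -0.3913  0.2111] [ 0.2 -0.2 -0.4]
415 ((575.3681030273438, -172.76792907714844), (58.28898620605469, 57.52937316894531), 3.610616445541382) [0.02838724 0.03211429 0.03527479]
```

View pics/p7.png

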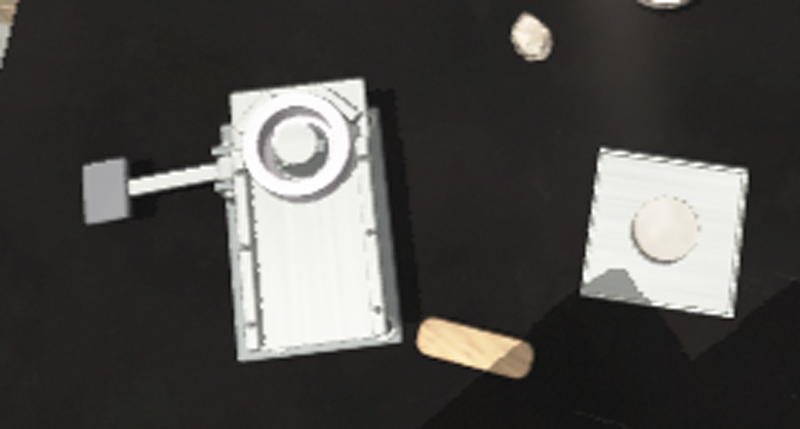

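The disc stands flat in the grey tray at (665,230), the ring is still home around the raised ram at (297,145), and the brush and rock haven't moved. Handing in.

```bash
python3 -c "
from workcell import env
print(env.hand_in())"
```

```text
the job is handed in; nothing more can be done
None
```

The job is handed in at about 31 s on the robot's clock: the ring is home in the V stop (to about 1 mm by camera), the lever is fully down, and the disc stands level in the steel tray with the bystanders untouched.

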